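# Take the screw cap off the honing machine's filler and lay it in the parts tray

### The job

The honing machine on the carver's bench is due for oil. Unscrew the large black filler cap on top of its gear housing (not the small low sight port beside it): turn it anticlockwise about a third of a turn, letting go and gripping afresh as needed, until it is free, then lift it straight off. Set it down gently, top side up, in the shallow square wooden tray and let go.

Things in the scene. Friction and masses are not known exactly. Their poses are not given: they have to be found in the camera images.
- cap_mid (a point): Filler cap: round, black ribbed plastic, 54 mm across, 46 mm high, about 0.12 kg; the larger and taller black fitting on the grey-green gear housing. Point: on its axis, half-way up (23 mm below its flat top); z up. Turned anticlockwise seen from above it is freed after about 100 degrees from its start and stops at about 140 (aim for 120), then lifts straight up. It turns lightly and does not rise as it turns.
- port_seat (a point): Centre of the top of the cap's round steel seat (68 mm across, fixed), 12 mm above the flat housing top and 122 mm above the bench; z up, x and y say nothing about the cap's turn. The cap's lower edge rests on it with 2 mm of sideways play, and stays as turned when let go. The threaded neck inside the cap is 21 mm high: the cap is clear when raised 30 mm.
- sight_top (a point): Centre of the top of the sight port, not the one to open: a black round fitting with a glass eye, 34 mm across and 24 mm high, fixed on the same housing about 130 mm from the filler cap. A brush lies on the housing top's far edge and a motor, lower than the housing top, behind the housing.
- tray_in (a point): Shallow square wooden tray, fixed: 220 mm by 220 mm outside, 22 mm high, walls and floor 9 mm thick. Point: centre of its inner floor; z up, x and y along its sides. The middle is clear; a short dowel (16 mm thick, 50 mm long) lies near one corner, 90 mm from the centre.
There are look-alikes about, which are no part of the job. What is shaped like the part that bears cap_mid but purple or red is not meant.

How it is judged (in metres and radians):
On the way:
1. the cap is unscrewed and lifted clear above its neck (z of cap_mid in the frame of port_seat above 0.05 m and contact force between cap and the fingers above 0.5 N), for 0.1 s.
At the end, for the whole second after the job is handed in: The cap stands top side up (within 10 degrees) on the tray's inner floor, its centre within 90 mm of the tray's centre along each side and 18 to 28 mm above the floor, at rest and released (x of cap_mid in the frame of tray_in between -0.09 and 0.09 m and y of cap_mid in the frame of tray_in between -0.09 and 0.09 m and z of cap_mid in the frame of tray_in between 0.018 and 0.028 m and angle between cap_mid's own z axis and vertical below 0.17 rad and linear speed of cap below 0.02 m/s and angular speed of cap below 0.2 rad/s); the robot touches nothing.
It fails at once if the cap is dropped, thrown or knocked (it moves faster than 1 m/s) (linear speed of cap above 1 m/s).
It also fails if it takes over 48 s, if anything falls off the work surface, if the arm or the gripper's body presses on something with over 40 N, if the wrist force passes 120 N, or if a joint passes its speed limit or range.

### The arm

A 6-joint arm with a two-finger parallel gripper is mounted at the origin on the work surface. World frame = base frame: x ahead of the robot, y to its left, z up, the work surface at z = 0. Lengths are in m, angles in degrees, forces in N, time in s.
With the tool pointing down it reaches from about 0.2 to 0.875 m from the base axis. Payload 3.4 kg.
Tool frame: the origin (TCP) lies at the very end of the fingers, on their centre line; the grasp point (between the pads) lies ctrl.pinch_z behind it (ctrl.pinch_z is the distance from the TCP to the grasp point, in m); z points along the fingers, x is the direction in which the jaws open and shut, and the axes are right-handed (so a half turn about z gives the same grasp; the last joint's range is limited). The gripper opens to 94 mm and grips with 3 to 60 N. Pads are 16 mm wide; open, the fingers measure 119 mm over their backs; the gripper's body (75 mm by 177 mm) begins 78 mm behind the grasp point.
Start: joints at [-75.63, 15.808, 86.224, -0, 77.962, -6.933], TCP at [0.209, -0.536, 0.205] pointing down, gripper open.
Joint ranges: [-165.64, 165.64], [-43.16, 119.46], [12.63, 154.43], [-67.54, 247.53], [6.08, 155.33], [-154.97, 154.97]. Speed limits (degrees/s): [147.25, 147.25, 180, 180, 180, 180].

### API

Orientations are given as [roll, pitch, yaw] about the fixed x, y, z axes, in that order (R = Rz(yaw) Ry(pitch) Rx(roll)).
In Python, from workcell import ctrl gives the robot as it stands.
- The arm moves only by the tool play_rows, never from a script. Its argument "plan" is a list of rows, each a list of 7 numbers: the finger opening in mm, from 0 to 94, then the shift along the tool's x, y, z in units of 40 mm (1.0 is 40 mm), then the turn, a rotation vector about the tool's x, y, z in units of 10 degrees (1.0 is 10 degrees). A call has 1 to 20 rows; each row is the pose to reach, as a shift and turn from the pose commanded when the call began, along the tool's axes at that moment; what a row does not reach only later rows make up. A row lasts 1/8 s, in which the tool goes at most 62.5 mm and 10.7 degrees, less where a joint would pass 70% of its speed; a pose out of reach is approached as far as the arm can. A call with a gripper value outside its range is refused whole. The fingers move at their own pace and stop on an object; "newtons" is the grip in N (left out, the last holds). Time passes only in rows, so rows that repeat a pose let the fingers close. It gives the time, the measured TCP pose, the force and the opening at its end, in the units of the state.
- ctrl.get_state(): the state, without advancing time (a new reading comes with each control period).
- ctrl.camera(name): name is "scene" or "top" or "wrist"; returns a dict with "img" (400x640x3 uint8, blue, green, red), "K" (3x3 intrinsics, pixels), "camera_from_world" (4x4, takes a point from world to camera coordinates). Camera axes: x right, y down, z forward; pixel columns grow to the right and rows downward; lengths in m; the calibration is good to about 2 mm. A picture is of the moment at which its call begins. There is no depth.
- ctrl.sign_off(): hands the job in, once; it reports no verdict.
Trained networks look in the newest picture that a camera, given by its name, has taken for a name from the list of things; names that differ only in an ending like _2 or _b are one class to them, and where a whole thing is asked for, a point or a joint stands for the part that bears it (a point fixed in the world has none). Each returns a list of dicts, best first, with "p" (0 to 1); they miss things now and then, are a little off and sometimes report something else, mostly with a low value. They report only what shows in the picture. A call takes as long as a camera call. They do not tell look-alikes from the thing itself.
- ctrl.search_frame(query, camera): "centre" ([x, y, z] in m, in world coordinates, good to about 4 mm: the middle of the surface that is visible of it).
- ctrl.silhouettes(query, camera): "region" (400x640 bool, what is visible of it).
- ctrl.landmark_of(query, camera): "centre" ([x, y, z] in m, in world coordinates, good to about 4 mm: a listed point, or the origin of a listed thing).
The state is a dict: "t": time; "joints": joint angles; "dq": joint speeds; "tau": joint torques, N m; "position": TCP position; "tcp_rot": TCP orientation; "contact_force": force on the tool from outside, world axes, zero at the start; "torque": the same for the moment, N m; "finger_gap": finger opening in m.
Only numpy, scipy, OpenCV 4.12 (cv2) and the standard library are available. Lean on these libraries where they do the work, as an engineer would, in place of code of your own. Each camera call takes 0.05 s, during which the arm holds its last target. There are 200 camera calls.

## Working session

There is one attempt and no reset: what is moved stays moved. The work goes in short steps, Python scripts to look and compute and a tool call to move; the robot and the scene stay as the last step left them, time stands still between calls to the robot, and variables do not carry over. Pictures are saved under pics/ and viewed, about 8 in all and at most 12, crops included, and the job is handed in when it is done.

Besides the shell and the picture viewer there is one more tool, called as a command line: name --pt "numbers of a row" for each row, then --argument value for the rest. play_rows: Moves the arm, as the interface text tells. Its arguments: {"type":"object","properties":{"plan":{"type":"array"},"newtons":{"type":"number"}},"required":["plan"]}

```bash
mkdir -p pics
python3 - <<'E'
from workcell import ctrl
import cv2, numpy as np
s=ctrl.get_state(); print({k:np.round(v,4).tolist() for k,v in s.items()}, ctrl.pinch_z)
ims=[]
for c in("scene","top"):
    d=ctrl.camera(c); im=d["img"].copy(); T=d["camera_from_world"]; K=d["K"]
    for q in("cap_mid","port_seat","sight_top","tray_in"):
        for r in ctrl.landmark_of(q,c)[:4]:
            p=np.array(r["centre"]); u=K@(T@np.r_[p,1])[:3]; u=u[:2]/u[2]
            print(c,q,round(r["p"],2),p.round(4),u.round())
            cv2.circle(im,tuple(int(v) for v in u),3,(0,0,255),-1)
    cv2.imwrite(f"pics/{c}0.png",im)
E
```

```text
{'t': 0.0, 'joints': [-75.6295, 15.8474, 86.2939, -0.0013, 77.9607, -6.9313], 'dq': [-0.0208, -0.0579, 0.0427, 0.0373, -0.0665, 0.0207], 'tau': [0.001, -40.4583, -23.7236, 0.0702, 0.0347, -0.0001], 'position': [0.2087, -0.5352, 0.2046], 'tcp_rot': [-179.989, 0.1014, -68.6979], 'contact_force': [-0.049, -0.3401, -0.5541], 'torque': [0.0257, 0.0391, -0.0134], 'finger_gap': 0.0938} 0.0188
scene cap_mid 0.96 [ 0.5151 -0.1105  0.1443] [276. 207.]
scene cap_mid 0.73 [ 0.7813 -0.0355  0.0258] [375. 320.]
scene port_seat 0.62 [ 0.5072 -0.1084  0.1241] [276. 213.]
scene sight_top 0.7 [ 0.4647 -0.2291  0.1303] [213. 217.]
scene tray_in 0.63 [0.5457 0.1758 0.0049] [394. 229.]
top cap_mid 0.85 [ 0.289  -0.2531  0.0227] [415. 306.]
top cap_mid 0.85 [ 0.7757 -0.0356  0.0237] [324. 114.]
top cap_mid 0.77 [ 0.513  -0.1108  0.1416] [358. 205.]
top port_seat 0.72 [ 0.5088 -0.1101  0.1217] [357. 208.]
top sight_top 0.67 [ 0.4665 -0.2263  0.1326] [410. 226.]
top tray_in 0.86 [0.5471 0.1726 0.008 ] [242. 201.]
```

View pics/scene0.png

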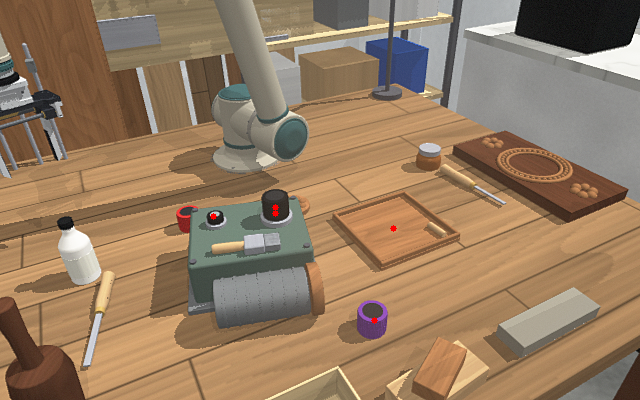

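View pics/top0.png

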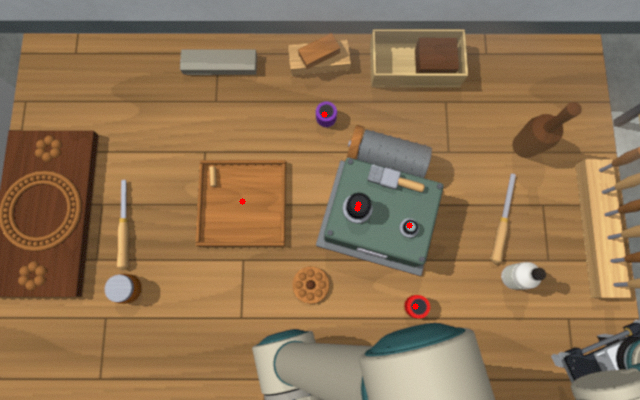

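Run:
```python
import cv2
from workcell import ctrl
d=ctrl.camera("top"); cv2.imwrite("pics/crop1.png",cv2.resize(d["img"][90:330,200:460],None,fx=2.4,fy=2.4,interpolation=2))
for c in ("top","scene"):
    if c=="scene": ctrl.camera(c)
    for r in ctrl.search_frame("cap_mid",c): print(c,r)
```

```text
top {'centre': [0.7652, -0.0322, 0.0441], 'p': 0.86}
top {'centre': [0.5076, -0.1079, 0.167], 'p': 0.68}
top {'centre': [0.2879, -0.2492, 0.0455], 'p': 0.59}
scene {'centre': [0.7922, -0.0462, 0.0459], 'p': 0.61}
scene {'centre': [0.3002, -0.2669, 0.0431], 'p': 0.53}
scene {'centre': [0.4775, -0.2336, 0.1236], 'p': 0.23}
```

View pics/crop1.png

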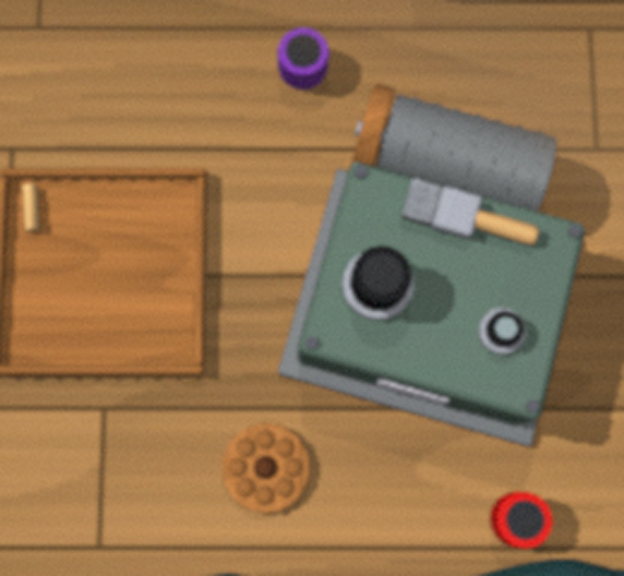

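The scene and top views show three cap-shaped things:
- Black cap on the housing: top (358,205), scene (276,207).
- Purple one: top (326,114).
- Red one: top (417,307).

The black one is the filler cap. The crop shows it black, on its steel seat and larger than the sight port at top (410,226). The tray is at top (242,204), with the dowel in its far-left corner. I'll move above the cap now.

play_rows --pt "94 0 0 -1.2 0 0 0" --pt "94 0 0 -2.4 0 0 0" --pt "94 -0.7 -1.1 -2.4 0 0 0" --pt "94 -1.4 -2.2 -2.4 0 0 0" --pt "94 -2.1 -3.3 -2.4 0 0 0" --pt "94 -2.8 -4.4 -2.4 0 0 0" --pt "94 -3.5 -5.5 -2.4 0 0 0" --pt "94 -4.2 -6.6 -2.4 0 0 0" --pt "94 -4.9 -7.7 -2.4 0 0 0" --pt "94 -5.6 -8.8 -2.4 0 0 0" --pt "94 -6.3 -9.9 -2.4 0 0 0" --pt "94 -7.16 -10.9 -2.4 0 0 0" --pt "94 -7.16 -10.9 -2.4 0 0 0" --pt "94 -7.16 -10.9 -2.4 0 0 0" --pt "94 -7.16 -10.9 -2.4 0 0 0" --pt "94 -7.16 -10.9 -2.4 0 0 0"

```text
t: 2.7
position: [0.5106, -0.1116, 0.3016]
tcp_rot: [180.0, -0.0, -68.8]
contact_force: [0.7, -0.3, -0.5]
finger_gap: 0.094
```

Run:
```python
from workcell import ctrl
import cv2, numpy as np
s=ctrl.get_state(); print({k:np.round(s[k],4).tolist() for k in("t","joints","position","tcp_rot","contact_force")})
d=ctrl.camera("wrist"); im=d["img"].copy(); T=d["camera_from_world"]; K=d["K"]
def proj(p):
    u=K@(T@np.r_[p,1])[:3]; return u[:2]/u[2]
for q in("cap_mid","port_seat","sight_top"):
    for r in ctrl.landmark_of(q,"wrist")[:3]: print(q,round(r["p"],2),np.round(r["centre"],4),proj(r["centre"]).round())
for r in ctrl.silhouettes("cap_mid","wrist")[:2]:
    print(r["p"],r["region"].sum()); im[r["region"]]=im[r["region"]]//2+np.array([0,90,0],np.uint8)
# predicted rims of top (z .168,r27) and seat (z .122,r34) at x,y estimate
a=np.linspace(0,2*np.pi,60)
for z,r,c in((.168,.027,(0,0,255)),(.122,.034,(255,0,0))):
    pts=np.array([proj([.511+r*np.cos(t),-.110+r*np.sin(t),z]) for t in a]).astype(np.int32)
    cv2.polylines(im,[pts],True,c,1)
cv2.imwrite("pics/w1.png",im)
```

```text
{'t': 2.7, 'joints': [-19.9511, 8.9397, 81.9504, -0.017, 89.0977, 48.8612], 'position': [0.5106, -0.1116, 0.3016], 'tcp_rot': [179.998, -0.0208, -68.812], 'contact_force': [0.6969, -0.2755, -0.5193]}
cap_mid 0.75 [ 0.5043 -0.1079  0.1498] [310. 193.]
cap_mid 0.7 [ 0.2872 -0.253   0.0261] [350. 340.]
sight_top 0.64 [ 0.4668 -0.2253  0.134 ] [400. 260.]
sight_top 0.36 [ 0.5073 -0.1059  0.1496] [309. 189.]
0.68 355
0.62 2900
```

View pics/w1.png

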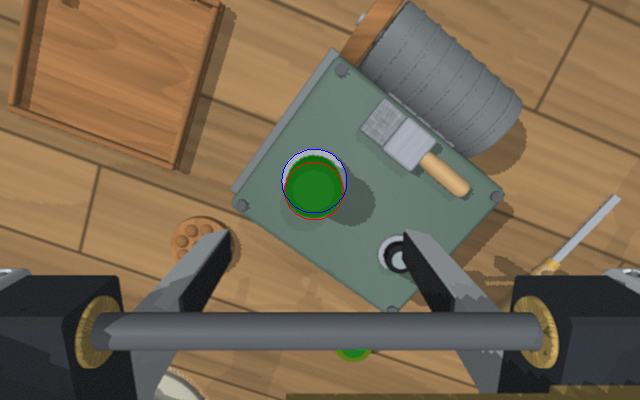

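The overlaid circles for the cap top and seat at (0.511, -0.110) match the wrist view: cap about (314,190), sight port (398,257). I'll go down and grip lightly.

play_rows --pt "84 -0.04 -0.02 1 0 0 0" --pt "84 -0.04 -0.02 2 0 0 0" --pt "84 -0.04 -0.02 3 0 0 0" --pt "84 -0.04 -0.02 3.5 0 0 0" --pt "84 -0.04 -0.02 4 0 0 0" --pt "84 -0.04 -0.02 4.34 0 0 0" --pt "84 -0.04 -0.02 4.34 0 0 0" --pt "84 -0.04 -0.02 4.34 0 0 0" --pt "40 -0.04 -0.02 4.34 0 0 0" --pt "40 -0.04 -0.02 4.34 0 0 0" --pt "40 -0.04 -0.02 4.34 0 0 0" --pt "40 -0.04 -0.02 4.34 0 0 0" --pt "40 -0.04 -0.02 4.34 0 0 0" --pt "40 -0.04 -0.02 4.34 0 0 0" --newtons 15

```text
t: 4.7
position: [0.5113, -0.1087, 0.1281]
tcp_rot: [-180.0, -0.0, -68.7]
contact_force: [-0.5, 0.5, 1.7]
finger_gap: 0.0538
```

Run:
```python
from workcell import ctrl
import cv2, numpy as np
s=ctrl.get_state(); print({k:np.round(s[k],4).tolist() for k in("t","joints","position","tcp_rot","contact_force","torque","finger_gap")})
a=[ctrl.camera(c)["img"] for c in("scene","wrist")]
cv2.imwrite("pics/g1.png",np.hstack([cv2.resize(a[0][120:320,130:370],(480,400)),a[1][100:,170:490]]) if 0 else np.hstack([cv2.resize(a[0][120:320,130:370],(400,333)),cv2.resize(a[1],(400,333))]))
```

```text
{'t': 4.7, 'joints': [-19.6343, 14.5991, 99.6106, -0.0024, 65.7758, 49.0632], 'position': [0.5113, -0.1087, 0.1281], 'tcp_rot': [-179.9904, -0.0112, -68.6965], 'contact_force': [-0.4667, 0.5393, 1.7183], 'torque': [0.1098, 0.0895, 0.0017], 'finger_gap': 0.0538}
```

View pics/g1.png

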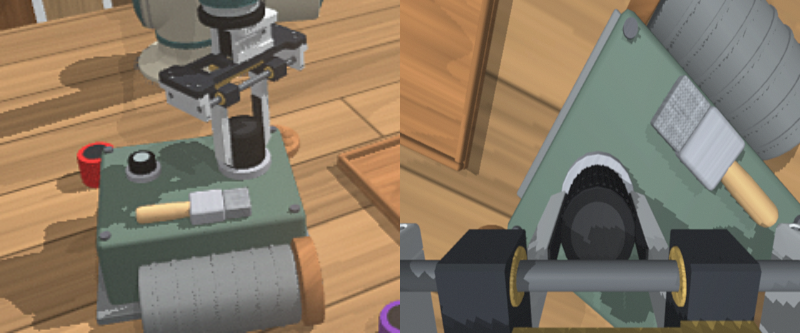

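The cap is held between the fingers (gap 53.8 mm, near-zero side load), and the cap is at crop (240,140) in the scene view. Next I'll turn 120° anticlockwise, which is negative about tool z.

play_rows --pt "40 0 0 0 0 0 -0.5" --pt "40 0 0 0 0 0 -1.2" --pt "40 0 0 0 0 0 -1.9" --pt "40 0 0 0 0 0 -2.6" --pt "40 0 0 0 0 0 -3.3" --pt "40 0 0 0 0 0 -4.0" --pt "40 0 0 0 0 0 -4.7" --pt "40 0 0 0 0 0 -5.4" --pt "40 0 0 0 0 0 -6.1" --pt "40 0 0 0 0 0 -6.8" --pt "40 0 0 0 0 0 -7.5" --pt "40 0 0 0 0 0 -8.2" --pt "40 0 0 0 0 0 -8.9" --pt "40 0 0 0 0 0 -9.6" --pt "40 0 0 0 0 0 -10.3" --pt "40 0 0 0 0 0 -11.0" --pt "40 0 0 0 0 0 -11.6" --pt "40 0 0 0 0 0 -12" --pt "40 0 0 0 0 0 -12" --pt "40 0 0 0 0 0 -12" --newtons 20

```text
t: 7.3
position: [0.5114, -0.1088, 0.1281]
tcp_rot: [180.0, -0.0, 51.3]
contact_force: [-0.5, 0.6, 3.8]
finger_gap: 0.0539
```

Run:
```python
from workcell import ctrl
import numpy as np
s=ctrl.get_state(); print({k:np.round(s[k],4).tolist() for k in("t","joints","position","tcp_rot","contact_force","torque","finger_gap")})
```

```text
{'t': 7.3, 'joints': [-19.6344, 14.598, 99.608, -0.003, 65.7621, -70.887], 'position': [0.5114, -0.1088, 0.1281], 'tcp_rot': [179.969, -0.0078, 51.2539], 'contact_force': [-0.4691, 0.6244, 3.8296], 'torque': [0.1248, -0.05, 0.0519], 'finger_gap': 0.0539}
```

play_rows --pt "40 0 0 -0.08 0 0 0" --pt "40 0 0 -0.16 0 0 0" --pt "40 0 0 -0.24 0 0 0" --pt "40 0 0 -0.24 0 0 0" --newtons 25

```text
t: 7.8
position: [0.5112, -0.1088, 0.1376]
tcp_rot: [180.0, 0.0, 51.3]
contact_force: [-0.0, -0.5, -1.8]
finger_gap: 0.0535
```

The cap is free: the force is only about its own weight. I'll lift it well clear.

play_rows --pt "40 0 0 -0.2 0 0 0" --pt "40 0 0 -0.5 0 0 0" --pt "40 0 0 -0.9 0 0 0" --pt "40 0 0 -1.3 0 0 0" --pt "40 0 0 -1.7 0 0 0" --pt "40 0 0 -2.1 0 0 0" --pt "40 0 0 -2.5 0 0 0" --pt "40 0 0 -2.5 0 0 0" --pt "40 0 0 -2.5 0 0 0"

```text
t: 8.93
position: [0.5109, -0.1086, 0.2371]
tcp_rot: [-180.0, 0.0, 51.3]
contact_force: [-0.4, -0.4, -0.7]
finger_gap: 0.0539
```

Run:
```python
from workcell import ctrl
import cv2, numpy as np
s=ctrl.get_state(); print({k:np.round(s[k],4).tolist() for k in("t","joints","position","tcp_rot","contact_force","finger_gap")})
for c in("scene","top"):
    d=ctrl.camera(c)
    for q in("cap_mid","tray_in"):
        for r in ctrl.landmark_of(q,c)[:3]: print(c,q,round(r["p"],2),np.round(r["centre"],4))
    if c=="scene": im=d["img"]
cv2.imwrite("pics/l1.png",im)
yaw=np.radians(s["tcp_rot"][2]); D=np.array([.546,.174])-s["position"][:2]
c,n=np.cos(yaw),np.sin(yaw); print("units x,y",(D@[c,n]/.04).round(2),(D@[n,-c]/.04).round(2))
```

```text
{'t': 8.925, 'joints': [-19.6357, 10.301, 89.1778, -0.0043, 80.5659, -70.9372], 'position': [0.5109, -0.1086, 0.2371], 'tcp_rot': [-179.9591, 0.0186, 51.3022], 'contact_force': [-0.3706, -0.3581, -0.7165], 'finger_gap': 0.0539}
scene cap_mid 0.89 [ 0.5145 -0.1123  0.2538]
scene cap_mid 0.84 [ 0.7795 -0.0387  0.0192]
scene cap_mid 0.6 [ 0.2904 -0.2526  0.0214]
scene tray_in 0.69 [0.5429 0.174  0.0068]
top cap_mid 0.69 [ 0.7756 -0.0357  0.0234]
top cap_mid 0.64 [ 0.2888 -0.2543  0.0217]
top cap_mid 0.49 [ 0.5145 -0.1106  0.2519]
top tray_in 0.77 [0.5458 0.1746 0.009 ]
top tray_in 0.29 [ 0.511  -0.1091  0.1229]
units x,y 6.06 -3.73
```

View pics/l1.png

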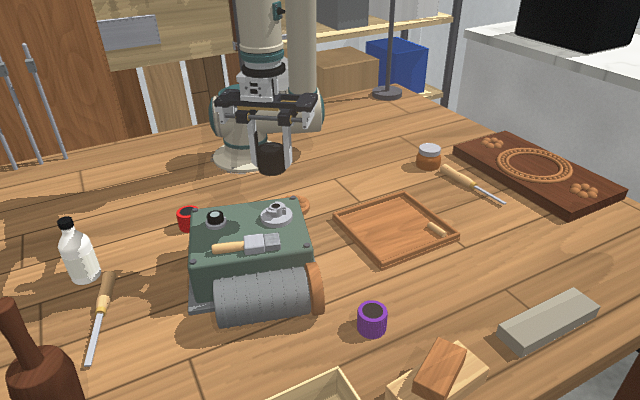

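The cap is lifted at (271,158), with the bare neck at (277,212). Now I'll carry it over the tray centre.

play_rows --pt "40 0.4 -0.2 0 0 0 0" --pt "40 1.1 -0.7 0 0 0 0" --pt "40 1.9 -1.2 0 0 0 0" --pt "40 2.7 -1.7 0 0 0 0" --pt "40 3.5 -2.2 0 0 0 0" --pt "40 4.3 -2.7 0 0 0 0" --pt "40 5.1 -3.2 0 0 0 0" --pt "40 5.7 -3.5 0 0 0 0" --pt "40 6.06 -3.73 0 0 0 0" --pt "40 6.06 -3.73 0.6 0 0 0" --pt "40 6.06 -3.73 1.4 0 0 0" --pt "40 6.06 -3.73 2.2 0 0 0" --pt "40 6.06 -3.73 3.0 0 0 0" --pt "40 6.06 -3.73 3.7 0 0 0" --pt "40 6.06 -3.73 4.3 0 0 0" --pt "40 6.06 -3.73 4.8 0 0 0" --pt "40 6.06 -3.73 5.1 0 0 0" --pt "40 6.06 -3.73 5.25 0 0 0" --pt "40 6.06 -3.73 5.25 0 0 0" --pt "40 6.06 -3.73 5.25 0 0 0"

```text
t: 11.72
position: [0.5469, 0.1738, 0.0282]
tcp_rot: [179.9, -0.1, 51.3]
contact_force: [-0.1, 0.2, -1.2]
finger_gap: 0.0538
```

play_rows --pt "40 0 0 0.08 0 0 0" --pt "40 0 0 0.16 0 0 0" --pt "40 0 0 0.22 0 0 0" --pt "40 0 0 0.27 0 0 0" --pt "40 0 0 0.31 0 0 0" --pt "40 0 0 0.31 0 0 0" --pt "40 0 0 0.31 0 0 0"

```text
t: 12.6
position: [0.5464, 0.1737, 0.0151]
tcp_rot: [180.0, 0.0, 51.3]
contact_force: [-0.3, -0.3, -0.6]
finger_gap: 0.0536
```

play_rows --pt "40 0 0 0.02 0 0 0" --pt "40 0 0 0.04 0 0 0" --pt "40 0 0 0.04 0 0 0"

```text
t: 12.98
position: [0.5464, 0.1737, 0.0151]
tcp_rot: [180.0, -0.0, 51.3]
contact_force: [-2.8, -0.1, 10.9]
finger_gap: 0.0536
```

It has made contact with the floor. I'll ease off, open gradually, then withdraw.

play_rows --pt "40 0 0 -0.03 0 0 0" --pt "40 0 0 -0.03 0 0 0" --pt "56 0 0 -0.03 0 0 0" --pt "62 0 0 -0.03 0 0 0" --pt "72 0 0 -0.03 0 0 0" --pt "84 0 0 -0.03 0 0 0" --pt "84 0 0 -0.03 0 0 0" --pt "84 0 0 -0.03 0 0 0" --pt "84 0 0 -0.3 0 0 0" --pt "84 0 0 -0.8 0 0 0" --pt "84 0 0 -1.5 0 0 0" --pt "84 0 0 -2.5 0 0 0" --pt "84 0 0 -3.5 0 0 0" --pt "84 0 0 -4.5 0 0 0" --pt "84 0 0 -5.5 0 0 0" --pt "84 0 0 -5.5 0 0 0" --pt "84 0 0 -5.5 0 0 0"

```text
t: 15.1
position: [0.5458, 0.1736, 0.2332]
tcp_rot: [-180.0, 0.0, 51.3]
contact_force: [0.2, -0.4, -0.4]
finger_gap: 0.0844
```

Run:
```python
from workcell import ctrl
import cv2, numpy as np
s=ctrl.get_state(); print({k:np.round(s[k],4).tolist() for k in("t","position","contact_force","finger_gap","dq")})
for c in("scene","wrist"):
    d=ctrl.camera(c)
    for q in("cap_mid","tray_in"):
        for r in ctrl.landmark_of(q,c)[:3]: print(c,q,round(r["p"],2),np.round(r["centre"],4))
    if c=="scene": im=d["img"]
cv2.imwrite("pics/e1.png",im)
```

```text
{'t': 15.1, 'position': [0.5458, 0.1736, 0.2332], 'contact_force': [0.235, -0.3596, -0.3571], 'finger_gap': 0.0844, 'dq': [0.0219, 1.1557, 1.2866, -0.014, -0.0388, 0.0571]}
scene cap_mid 0.92 [ 0.7789 -0.0379  0.0247]
scene cap_mid 0.79 [0.5498 0.169  0.0334]
scene cap_mid 0.54 [ 0.2891 -0.2534  0.0218]
scene tray_in 0.71 [0.5407 0.1741 0.0037]
wrist cap_mid 0.79 [0.5491 0.1731 0.0375]
wrist tray_in 0.59 [0.5446 0.1752 0.0349]
```

View pics/e1.png

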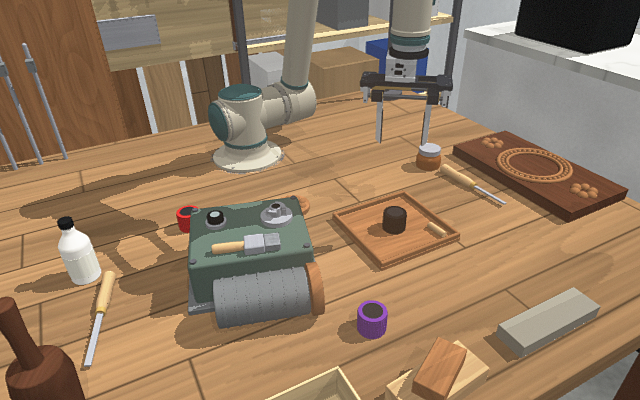

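The cap stands upright in the middle of the tray at (395,219). The gripper is clear above it and the neck is bare at (277,212).

```bash
python3 -c "
from workcell import ctrl
print(ctrl.sign_off())"
```

```text
the job is handed in; nothing more can be done
None
```

I unscrewed the black filler cap, set it top side up in the middle of the wooden tray, let go, and handed the job in at about 15 s. It took one grip and a single 120° anticlockwise turn. I then lifted the cap about 109 mm before carrying it over.

- **Placement:** the networks put cap_mid at about (0.549, 0.171, 0.035), within about 10 mm of the tray centre and roughly 26 mm above the floor. That height is only good to about 4 mm. The last picture shows the cap upright and the gripper well clear.
- **Forces:** the readings stayed small. The highest I saw was about 11 N of contact when I pressed the cap onto the tray floor, and I eased that off before opening the fingers.
- **Disagreement:** the wrist camera reported tray_in about 26 mm too high once the cap hid the floor. The scene and top cameras and the floor contact did not agree with it, so I disregarded that reading. No other check failed.

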